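Clamp the workpiece and hold the slide at its marking notch

TASK

Lock the workpiece in the marking slide: push the black wing knob down against its spring and turn it a quarter turn clockwise, so that it latches and stays down. Then slide the carriage by that knob slowly away from its start until you feel its spring ball drop into the one hidden notch in the rail, without running on to the far stop. Finish while still gripping the knob, with the carriage held still in the notch, and leave the loupe, the USB stick and the brass blank where they are.

Things in the scene. Friction and masses are not known exactly. Their poses are not given: they have to be found in the camera images.
- slide_base: Fixed slide base: grey riser block 130 mm high carrying an aluminium plate 240x80x10 mm, on it a dark rail 42 mm wide up to 160 mm above the bench, an upright stop at each end. Origin: underside centre, on the bench. x axis along the rail: the carriage starts near the -x stop (the end nearer the robot) and is slid towards +x. The laser column stands close on its left, a monitor 520 mm high before it on the right.
- knob: Black wing knob on a 10 mm stem on the carriage. Wing 40 mm long (own x), 12 mm thick (own y; pinch these flats from above), its underside 216 mm and top 246 mm above the bench while up; the slide has nothing else above 206 mm. White line on its top along own +x, at the start towards +x of the base. Origin on the stem axis, 130 mm above the bench while up.
- knob_grip (a point): Point on the knob's stem axis inside the wing, 234 mm above the bench while the knob is up (12 mm below the wing's top), where fingers grip. Moves with the knob; same axes.
- knob_turn (a joint): Turn of the knob, rad: 0 at the start (wing along the rail), grows clockwise seen from above, stop at 1.5. Friction about 0.04 N m. While the knob is up an inner pin runs against a ledge at about 0.35 and must not be forced; pushed down 5 mm or more it turns freely. Beyond about 0.7 the pin is under a ledge and keeps the knob down.
- clamp_drop (a joint): How far the knob with its clamp strap is pushed down, m: 0 up (start), 0.006 at the bottom stop. Its spring pushes up with 4 N when up, about 9 N at the bottom. Latched and let go it rests at about 0.0037.
- carriage_travel (a joint): Travel of the carriage along the +x of the base, m: starts at 0.004 to 0.020; the far stop is at 0.110. Sliding slowly by the knob takes about 3 to 6 N. The notch lies somewhere between 0.050 and 0.085, differently each time, and cannot be seen.
- ball_drop (a joint): Drop of the spring ball under the carriage, m: about 0.0004 on plain rail, 0.0027 at the notch's middle, 0.0016 at about 2 mm off it. From 4 mm before the middle the ball pulls the carriage on, so the push needed falls by about 4 N; past the middle it rises steeply, about 8 N above plain sliding before the ball climbs out. A carriage let go within 1.5 mm of the middle stays in the notch.
- carriage: Aluminium carriage 100x62 mm on the rail, top 171 mm above the bench. Origin below its middle 130 mm above the bench, axes as the base. The knob's stem, with a steel strap clamp, stands 30 mm behind its middle (towards -x); the steel workpiece (flanged turned part, 42 mm wide, top 204 mm above the bench) sits fixed 25 mm ahead of it.
- loupe: Bystander: black eye loupe, 37 mm wide, 32 mm high, standing; origin underside centre. Leave alone.
- usb_stick: Bystander: red USB stick 18x56x9 mm, lying; origin underside centre. Leave alone.
- brass_blank: Bystander: brass stepped turned part, 28 mm wide, 40 mm high, standing; origin underside centre. Leave alone.

How it is judged:
By the outcome, as a careful person would: the job done as asked, in the order asked, and still so for the second after the job is handed in, while the arm keeps its last pose, push and grip.
It also fails if it takes over 70 s, if anything falls off the work surface, if the arm or the gripper's body presses on something with over 40 N, if the wrist force passes 120 N, or if a joint passes its speed limit or range.

ROBOT

A 6-joint arm with a two-finger parallel gripper is mounted at the origin on the work surface; the furniture and walls round the work are solid. World frame = base frame: x ahead of the robot, y to its left, z up, the work surface at z = 0. Lengths are in mm, angles in rad, forces in N, time in s.
With the tool pointing down it reaches from about 275 to 850 mm from the base axis. Payload 19 kg.
Tool frame: the origin (TCP) lies on the centre line of the jaws, within the pads' length; the fingertips stand r.tip_reach ahead of it and the grasp point (between the pads) lies 5 mm behind it (r.tip_reach is the distance from the TCP to the fingertips, in mm); z points along the fingers, y is the direction in which the jaws open and shut (so a half turn about z gives the same grasp; the last joint's range is limited). The gripper opens to 85 mm and grips with 20 to 120 N. Pads are 22 mm wide; open, the fingers measure 114 mm over their backs; the gripper's body (76 mm by 85 mm) begins 54 mm behind the grasp point. The pads swing forward as they close: fully open they stand 13 mm farther back than shut.
Start: joints at [1.125, 0.15, 1.437, -0, 1.554, -0.134], TCP at [176.398, 547.244, 245.267] pointing down, gripper open.
Joint ranges: [-2.8, 2.8], [-0.68, 2.1], [0.12, 2.68], [-1.39, 4.53], [0.16, 2.79], [-2.81, 2.81]. Speed limits (rad/s): [1.89, 1.89, 2.22, 3.01, 3.01, 3.01].

INTERFACE

Orientations are given as a 3x3 rotation matrix whose columns are the frame's x, y, z axes.
In Python, from station import r gives the robot as it stands. The module is installed in compiled form; this text tells all that it offers. Calls block until the motion is done:
- r.goto(position, orientation): joint-space move of the TCP to a pose.
- r.move_l(position, rate=150, rotation=None, contact_N=None): straight line of the TCP; rotation=None keeps the orientation; rate is the mean speed in mm/s. With contact_N (N) it stops when the force on the tool has changed by that much, and returns True; else False.
- r.goto_joints(angles): joint-space move.
- r.set_gripper(opening, newtons=None): finger opening in mm; newtons is the grip in N (None keeps the last); returns when the fingers have stopped.
- r.wait(seconds).
- r.solve_ik(position, orientation): joint angles nearest the present ones, or None.
- r.read_camera(name): name is "side" or "top"; returns a dict with "image" (420x560x3 uint8, blue, green, red), "mtx" (3x3 intrinsics, pixels), "world_to_cam" (4x4, takes a point from world to camera coordinates). Camera axes: x right, y up, looking along -z (the intrinsics and any distortion apply to the point x, -y, -z); pixel columns grow to the right and rows downward; lengths in mm; the calibration is good to about 2 mm. A picture is of the moment at which its call begins. There is no depth.
A pose or a line that the arm cannot do raises r.IKError and nothing moves.
- r.close_job(): hands the job in, once; it reports no verdict.
Trained networks look in a picture, given as the dict that the camera call returned (one of the last four; its "shot" number tells which), for a name from the list of things; names that differ only in an ending like _2 or _b are one class to them, and where a whole thing is asked for, a point or a joint stands for the part that bears it (a point fixed in the world has none). Each returns a list of dicts, best first, with "p" (0 to 1); they miss things now and then, are a little off and sometimes report something else, mostly with a low value. They report only what shows in the picture. A call takes as long as a camera call.
- r.trace(target, picture): "mask" (420x560 bool, what is visible of it) and "box" ([left, top, right, bottom] in pixels, round what is visible of it).
Readings, each from a call of its own:
- r.current_time_s(): time.
- r.current_joint_pos(): joint angles.
- r.current_joint_vel(): joint speeds.
- r.current_tau(): joint torques, N m.
- r.current_tool_pos(): TCP position.
- r.current_tool_rot(): TCP orientation.
- r.current_wrist_force(): force on the tool from outside, world axes, zero at the start.
- r.current_ft_torque(): the same for the moment, N m.
- r.current_grip_width(): finger opening in mm.
Only numpy, scipy, OpenCV 4.12 (cv2) and the standard library are available. Lean on these libraries where they do the work, as an engineer would, in place of code of your own. Each camera call takes 0.05 s, during which the arm holds its last target.

## Working session

There is one attempt and no reset: what is moved stays moved. The work goes in short steps, each a Python script; the robot and the scene stay as the last script left them, time stands still between calls to the robot, and variables do not carry over. Pictures are saved under pics/ and viewed, and the job is handed in when it is done.

```bash
mkdir -p pics
python3 - <<'E'
from station import r
import cv2,numpy as np
print(r.current_time_s(), r.tip_reach, r.current_tool_rot(), r.current_grip_width())
for n in ["side","top"]:
    p=r.read_camera(n); cv2.imwrite(f"pics/{n}0.png",p["image"])
    print(n,p["mtx"].tolist(),np.round(p["world_to_cam"],4).tolist(),[k for k in p])
    for t in ["knob","slide_base","carriage","loupe","usb_stick","brass_blank"]:
        print(t,[(round(d["p"],2),d["box"]) for d in r.trace(t,p)][:2])
E
```

```text
0.0 14.0 [[-9.51777332e-01  3.06789273e-01 -5.01513710e-04]
 [ 3.06789642e-01  9.51776779e-01 -1.03905733e-03]
 [ 1.58557459e-04 -1.14281043e-03 -9.99999334e-01]] 85.48855438450165
side [[469.3280018981594, 0.0, 276.8933269590964], [0.0, 469.3280018981594, 210.06863536294688], [0.0, 0.0, 1.0]] [[0.9233, -0.3838, 0.0114, -472.8924], [0.2361, 0.5908, 0.7715, -246.8407], [-0.3028, -0.7096, 0.6362, -837.7772], [0.0, 0.0, 0.0, 1.0]] ['image', 'mtx', 'world_to_cam', 'shot']
knob [(0.84, [248.9, 182.8, 272.6, 208.7])]
slide_base [(0.73, [232.2, 180.9, 365.2, 298.9])]
carriage [(0.84, [248.9, 183.4, 307.1, 241.0])]
loupe [(0.58, [180.7, 223.7, 186.5, 236.1])]
usb_stick [(0.55, [275.7, 301.9, 296.7, 321.1])]
brass_blank [(0.58, [329.5, 275.2, 342.7, 299.7])]
top [[417.4654465143997, 0.0, 281.10234220938173], [0.0, 417.4654465143997, 209.40291167603192], [0.0, 0.0, 1.0]] [[0.0213, -0.9998, 0.003, 43.6617], [0.9857, 0.0215, 0.167, -518.3795], [-0.1671, -0.0006, 0.9859, -920.0495], [0.0, 0.0, 0.0, 1.0]] ['image', 'mtx', 'world_to_cam', 'shot']
knob [(0.59, [312.7, 209.2, 324.3, 230.9])]
slide_base [(0.81, [291.9, 130.8, 339.4, 253.5])]
carriage [(0.6, [298.2, 185.3, 335.8, 235.7])]
loupe [(0.58, [216.7, 277.8, 233.0, 294.6])]
usb_stick [(0.46, [340.9, 225.8, 361.3, 237.5])]
brass_blank []
```

View pics/side0.png

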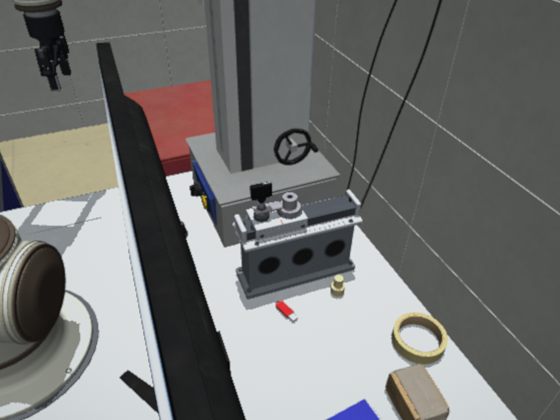

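View pics/top0.png

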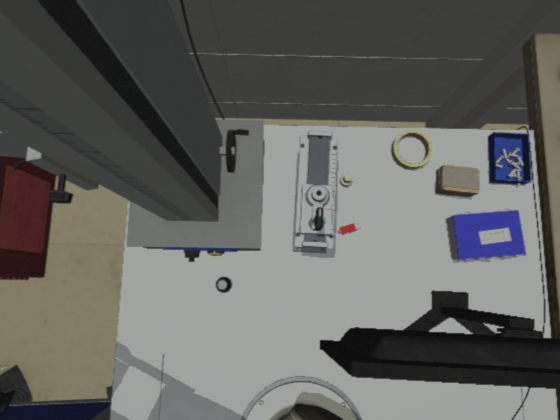

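The side picture shows the slide at about (300,240) with the knob at (260,190). In the top picture the slide is at (317,192) and the wing at (318,218). The monitor runs from (330,345) to the right, and the laser column is on the left. Next I'll measure the positions.

```bash
cat > h.py <<'E'
from station import r
import cv2,numpy as np
def ray(p,u,v):
    K=p["mtx"];T=p["world_to_cam"]
    d=np.array([(u-K[0,2])/K[0,0],-(v-K[1,2])/K[1,1],-1.])
    R=T[:3,:3];return -R.T@T[:3,3],R.T@d
def atz(p,u,v,z):
    c,d=ray(p,u,v);return c+d*(z-c[2])/d[2]
def proj(p,X):
    K=p["mtx"];T=p["world_to_cam"];X=np.atleast_2d(X)
    q=X@T[:3,:3].T+T[:3,3];q=q*[1,-1,-1]
    w=q@K.T;return w[:,:2]/w[:,2:]
def tri(a,ua,b,ub):
    c1,d1=ray(a,*ua);c2,d2=ray(b,*ub)
    s=np.linalg.lstsq(np.c_[d1,-d2],c2-c1,rcond=None)[0]
    x,y=c1+s[0]*d1,c2+s[1]*d2;return (x+y)/2,np.linalg.norm(x-y)
def crop(p,l,t,w,h,s,name):
    cv2.imwrite(name,cv2.resize(p["image"][t:t+h,l:l+w],None,fx=s,fy=s,interpolation=cv2.INTER_CUBIC))
E
python3 - <<'E'
from h import *
S=r.read_camera("side");T=r.read_camera("top")
for n in ["knob","slide_base","carriage"]:
    o=[]
    for p in (S,T):
        q=r.trace(n,p)
        if not q: print(n,'miss');continue
        m=q[0]["mask"].astype(np.uint8);pts=np.argwhere(m)[:,::-1]
        rect=cv2.minAreaRect(pts.astype(np.float32))
        o.append(pts.mean(0));print(n,q[0]["p"],pts.mean(0).round(1),rect, len(pts))
    if len(o)==2: print("tri",tri(S,o[0],T,o[1]))
crop(T,270,115,100,150,4,"pics/tc.png");crop(S,220,160,160,150,4,"pics/sc.png")
E
```

```text
knob 0.82 [260.2 192.7] ((260.0, 194.5), (25.0, 22.0), 90.0) 442
knob 0.69 [318.7 218.6] ((318.24114990234375, 218.86468505859375), (8.590007781982422, 22.241985321044922), 4.39870548248291) 168
tri (array([470.84302279, -15.42294677, 227.06764505]), np.float64(0.7922135812731214))
slide_base 0.67 [337.  286.4] ((336.5, 285.5), (21.0, 13.0), 90.0) 225
slide_base 0.71 [316.5 209.2] ((316.535888671875, 209.3176727294922), (31.48274040222168, 50.29880142211914), 3.012787342071533) 1562
tri (array([578.2156468 , -51.75932027, -35.87223725]), np.float64(95.27213930180932))
carriage 0.88 [274.4 212.6] ((274.45343017578125, 207.1089324951172), (54.120784759521484, 55.13969421386719), 76.29303741455078) 2045
carriage 0.92 [316.4 209. ] ((316.2917785644531, 208.66461181640625), (31.61051368713379, 49.83774185180664), 2.862405300140381) 1531
tri (array([498.11772909, -15.65422293, 173.30510171]), np.float64(0.7524441261822697))
```

View pics/tc.png

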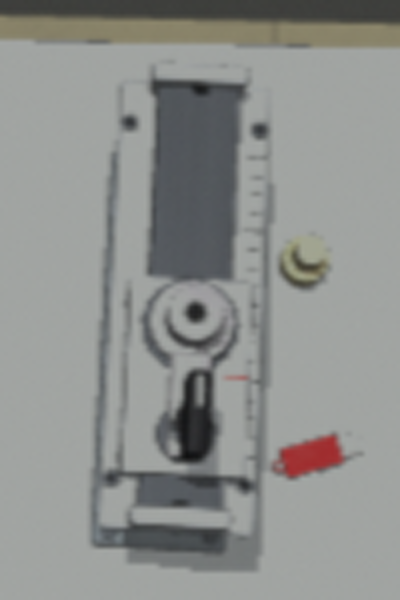

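View pics/sc.png

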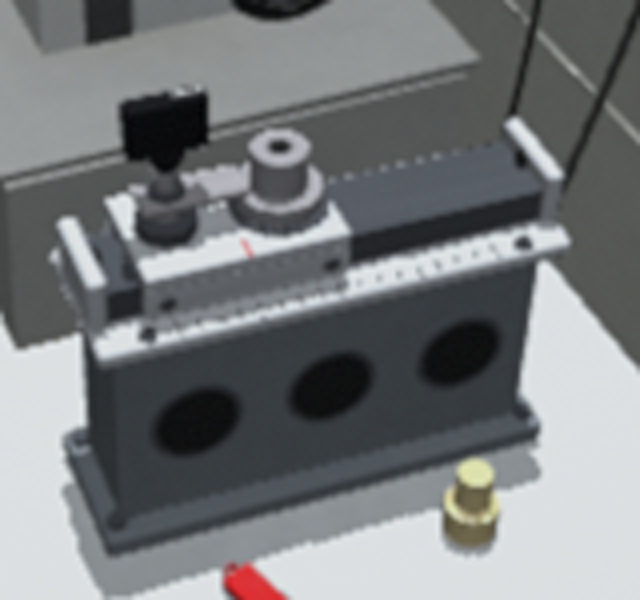

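```bash
cat > fit.py <<'E'
from h import *
from scipy.optimize import least_squares
S=r.read_camera("side");T=r.read_camera("top")
f=lambda x,y,l,t:np.array([(x+.5)/4-.5+l,(y+.5)/4-.5+t])
# local plate corners
C={'fl':(120,40,140),'fr':(120,-40,140),'nl':(-120,40,140),'nr':(-120,-40,140)}
obs=[(T,'fl',f(121,83,270,115)),(T,'fr',f(270,90,270,115)),(T,'nl',f(101,526,270,115)),
     (S,'nr',f(100,358,220,160)),(S,'fr',f(569,241,220,160))]
def W(q,L):
    c,s=np.cos(q[2]),np.sin(q[2]);return np.array([q[0]+c*L[0]-s*L[1],q[1]+s*L[0]+c*L[1],L[2]])
fun=lambda q:np.concatenate([proj(p,W(q,C[k]))[0]-u for p,k,u in obs])
s=least_squares(fun,[560,-15,0],loss='soft_l1',x_scale=[10,10,.1]);print(s.x,fun(s.x).round(1))
# knob top outline
for p,l,t,n in ((T,270,115,'tk'),(S,220,160,'sk')):
    im=cv2.resize(p["image"][t:t+150,l:l+160],None,fx=4,fy=4,interpolation=cv2.INTER_CUBIC)
    def dr(pts,col):
        a=(proj(p,np.array([W(s.x,x) for x in pts]))-[l,t]+.5)*4-.5
        cv2.polylines(im,[a.round().astype(int)],True,col,1)
    dr([C[k] for k in ('fl','fr','nr','nl')],(0,0,255))
    for tr in (0.004,0.012,0.02):
        pass
    cv2.imwrite(f'pics/{n}.png',im)
# knob from triangulation
K=np.array([470.8,-15.4]);d=K-s.x[:2];c,si=np.cos(s.x[2]),np.sin(s.x[2])
print("knob local",d@[c,si],d@[-si,c])
# direct: T mask ray at z=234/231
E
python3 fit.py
```

```text
[ 5.43687385e+02 -1.82019300e+01 -2.89249575e-02] [-0.1 -1.1  0.  -1.  -0.1  0.3 -1.4  0.9  0.  -0. ]
knob local -72.93793033226206 0.6927874009552457
```

```bash
ls pics
```

```text
sc.png
side0.png
sk.png
tc.png
tk.png
top0.png
```

View pics/tk.png

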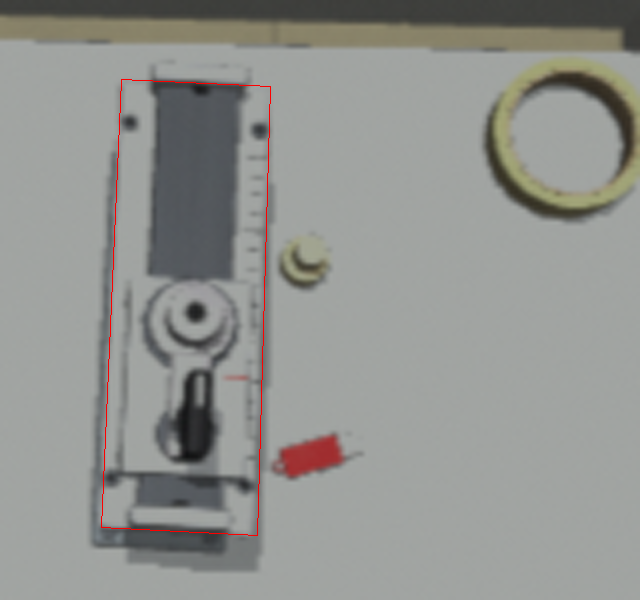

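View pics/sk.png

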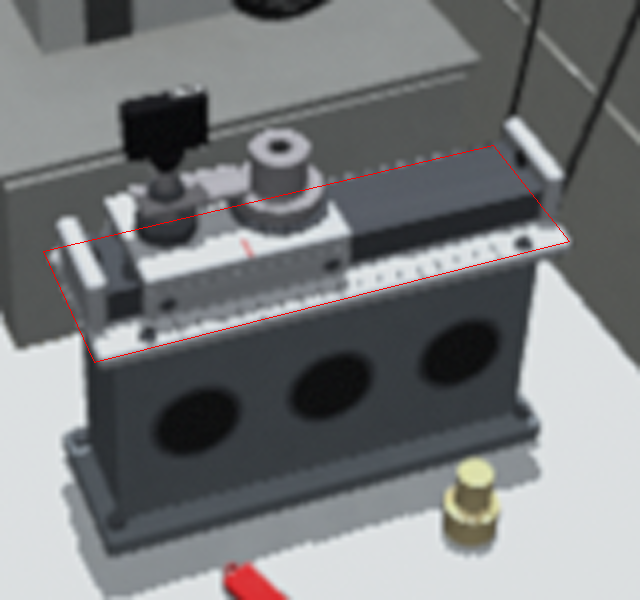

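```bash
python3 - <<'E'
from h import *
S=r.read_camera("side");T=r.read_camera("top")
for p in (S,T): print("cam",ray(p,0,0)[0].round())
print("mon end tri",tri(S,(103,45),T,(322,345)))
for u in [(322,345),(350,330),(355,385),(560,335),(560,385)]: print(u,atz(T,*u,520).round(), atz(T,*u,480).round())
for u in [(103,45),(118,45),(150,400),(240,415)]: print('S',u,atz(S,*u,520).round())
for u in [(128,248),(263,250),(263,120)]: print("colbase",u,[atz(T,*u,z).round()[:2] for z in(0,200)])
for u in [(188,140),(222,243),(240,207),(338,178),(240,172)]: print("Scolbase",u,[atz(S,*u,z).round()[:2] for z in(100,150,200)])
print(tri(S,(222,243),T,(263,250)))
for u in [(218,220),(165,220),(135,0),(190,205)]: print("col",u,[atz(T,*u,z).round()[:2] for z in(200,300,500,700)])
print(tri(S,(240,172),T,(165,220)))
E
python3 - <<'E'
from h import *
T=r.read_camera("top");S=r.read_camera("side")
cv2.imwrite("pics/t1.png",cv2.resize(T["image"][200:420,100:400],None,fx=2.6,fy=2.6))
cv2.imwrite("pics/s1.png",cv2.resize(S["image"][0:260,0:340],None,fx=2.3,fy=2.3))
E
```

```text
cam [ 241. -630.  729.]
cam [356.  54. 994.]
mon end tri (array([276.41741922,   5.99827099, 505.72185446]), np.float64(18.026938562774546))
(322, 345) [288.   7. 520.] [282.   3. 480.]
(350, 330) [304. -24. 520.] [300. -30. 480.]
(355, 385) [247. -29. 520.] [238. -36. 480.]
(560, 335) [ 304. -254.  520.] [ 299. -280.  480.]
(560, 385) [ 252. -250.  520.] [ 243. -275.  480.]
S (103, 45) [266. -31. 520.]
S (118, 45) [283. -37. 520.]
S (150, 400) [ 232. -504.  520.]
S (240, 415) [ 268. -527.  520.]
colbase (128, 248) [array([424., 416.]), array([410., 343.])]
colbase (263, 250) [array([426.,  96.]), array([412.,  87.])]
colbase (263, 120) [array([751., 105.]), array([671.,  95.])]
Scolbase (188, 140) [array([437., 416.]), array([422., 333.]), array([406., 250.])]
Scolbase (222, 243) [array([403.,  18.]), array([390., -33.]), array([378., -85.])]
Scolbase (240, 207) [array([472., 110.]), array([453.,  51.]), array([435.,  -8.])]
Scolbase (338, 178) [array([716., 126.]), array([678.,  66.]), array([640.,   6.])]
Scolbase (240, 172) [array([514., 232.]), array([492., 163.]), array([471.,  95.])]
(array([423.36842038,  94.85701762,  25.42529018]), np.float64(1.7307270179943515))
col (218, 220) [array([468., 175.]), array([454., 160.]), array([425., 130.]), array([397.,  99.])]
col (165, 220) [array([465., 277.]), array([452., 249.]), array([424., 193.]), array([397., 137.])]
col (135, 0) [array([931., 372.]), array([859., 332.]), array([714., 252.]), array([569., 172.])]
col (190, 205) [array([496., 231.]), array([478., 209.]), array([443., 164.]), array([408., 120.])]
(array([512.56363289, 314.39434485,  43.40582685]), np.float64(52.985881722732465))
```

View pics/t1.png

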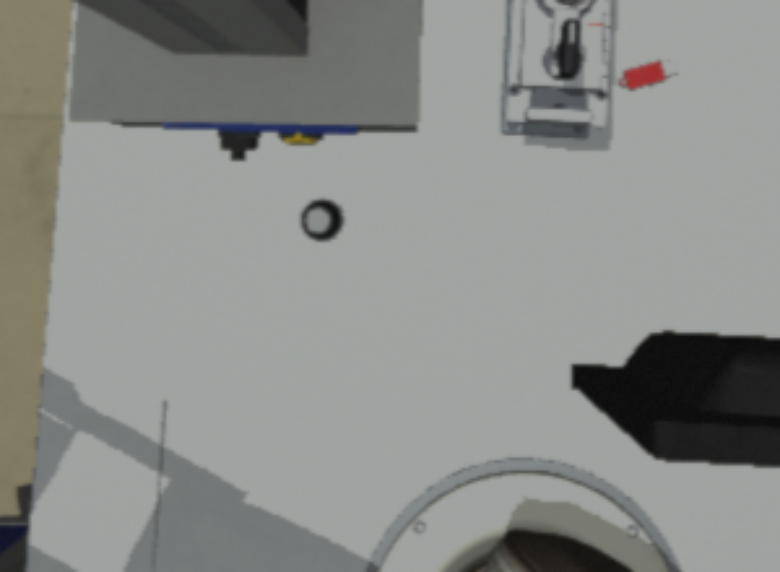

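View pics/s1.png

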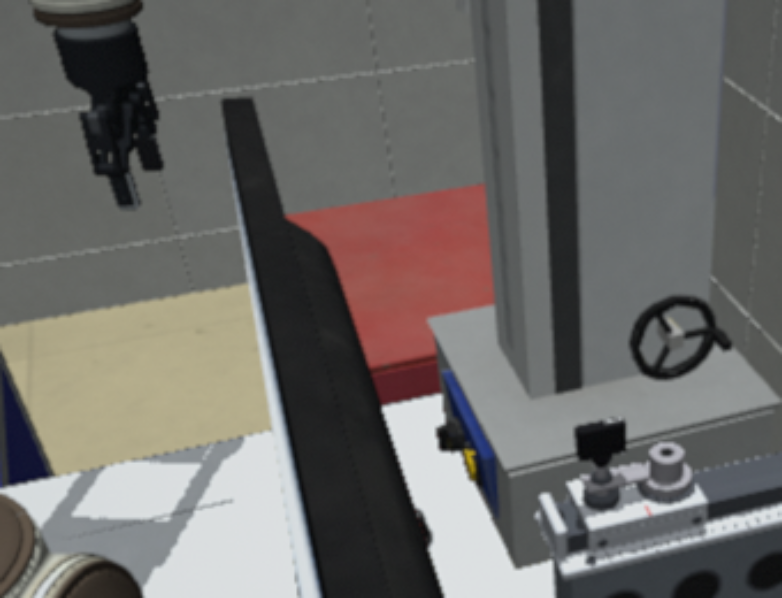

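The top picture puts the near left end of the monitor at about (247,-30) with its top at z=520. The column's base reaches x≥425, y≥95. I'll fit the arm's kinematics from IK so I can check forearm clearance before moving.

```bash
cat > kin.py <<'E'
from h import *
from scipy.optimize import least_squares
def Rdown(th,tilt=0.0):
    # tool z down, tool y at world angle th
    y=np.array([np.cos(th),np.sin(th),0]);z=np.array([0,0,-1.]);x=np.cross(y,z);return np.c_[x,y,z]
E
python3 - <<'E'
from kin import *
from scipy.spatial.transform import Rotation as Ro
q0=r.current_joint_pos();print(q0)
D=[]
for rad in (400,500,600,700):
  for z in (230,300,400):
    for tl in (0,0.25,-0.25):
      R=Ro.from_euler('y',tl).as_matrix()@Rdown(np.pi/2)
      q=r.solve_ik([rad,0,z],R)
      if q is None: continue
      D.append((rad,z,tl,*q))
D=np.array(D);print(len(D));print(D[:6].round(3))
def res(p):
    a0,L1,L2,e,h,d=p;q2,q3=D[:,4],D[:,5];s=q2+q3
    dx=-np.sin(D[:,2]);dz=-np.cos(D[:,2])
    X=a0+L1*np.sin(q2)+L2*np.sin(s)+e*np.cos(s)+d*dx-D[:,0]
    Z=h+L1*np.cos(q2)+L2*np.cos(s)-e*np.sin(s)+d*dz-D[:,1]
    return np.r_[X,Z]
m=(abs(D[:,6])<.05);D=D[m];print(len(D))
s=least_squares(res,[0,400,400,0,300,300]);print(s.x.round(1),abs(s.fun).max())
yaw=-0.029;k=[470.8,-16]
for off in (np.pi/2,-np.pi/2):
  for n,t,x in(("start",0,0),("turned",-1.5,0),("far",-1.5,95)):
    q=r.solve_ik([k[0]+x,k[1]-.029*x,230],Rdown(off+yaw+t));print(off,n,None if q is None else np.round(q,3))
E
```

```text
[ 1.12499355e+00  1.50521741e-01  1.43735165e+00  1.01016480e-05
  1.55377825e+00 -1.34038354e-01]
36
[[ 4.000e+02  2.300e+02  0.000e+00 -1.930e-01 -2.200e-01  1.826e+00
  -0.000e+00  1.535e+00 -1.764e+00]
 [ 4.000e+02  2.300e+02  2.500e-01 -1.620e-01 -4.700e-02  1.695e+00
  -4.000e-02  1.740e+00 -1.735e+00]
 [ 4.000e+02  2.300e+02 -2.500e-01 -2.400e-01 -3.970e-01  1.971e+00
   6.100e-02  1.325e+00 -1.818e+00]
 [ 4.000e+02  3.000e+02  0.000e+00 -1.930e-01 -2.360e-01  1.699e+00
  -0.000e+00  1.678e+00 -1.764e+00]
 [ 4.000e+02  3.000e+02  2.500e-01 -1.620e-01 -6.900e-02  1.575e+00
  -4.200e-02  1.882e+00 -1.741e+00]
 [ 4.000e+02  3.000e+02 -2.500e-01 -2.400e-01 -4.090e-01  1.839e+00
   5.900e-02  1.468e+00 -1.809e+00]]
33
[  6.6 473.4 498.9  71.  165.2 308.4] 0.6006538358383295
1.5707963267948966 start [-0.198 -0.063  1.69  -0.     1.514 -1.74 ]
1.5707963267948966 turned [-0.198 -0.063  1.69  -0.     1.514 -0.24 ]
1.5707963267948966 far [-0.169  0.138  1.483 -0.     1.521 -0.211]
-1.5707963267948966 start [-0.198 -0.063  1.69  -0.     1.514  1.402]
-1.5707963267948966 turned None
-1.5707963267948966 far None
```

Run:
```python
from kin import *
from scipy.spatial.transform import Rotation as Ro
# plane-aligned samples: choose q1 via exact offset so that q4=0
D=[];c=76.7
for rho in (350,450,550,650,720):
  for z in (230,330,430):
    for tl in (0,0.4,-0.3,.7):
      R=Ro.from_euler('y',tl).as_matrix()@Rdown(np.pi/2)
      q=r.solve_ik([rho,c,z],R)
      if q is None: continue
      D.append((rho,z,tl,*q))
D=np.array(D);print(len(D),abs(D[:,3]).max(),abs(D[:,6]).max())
def res(p):
    a0,L1,L2,e,h,d,f=p;q2,q3=D[:,4],D[:,5];s=q2+q3
    dx=-np.sin(D[:,2]);dz=-np.cos(D[:,2])
    X=a0+L1*np.sin(q2)+L2*np.sin(s)+e*np.cos(s)+d*dx-f*dz-D[:,0]
    Z=h+L1*np.cos(q2)+L2*np.cos(s)-e*np.sin(s)+d*dz+f*dx-D[:,1]
    return np.r_[X,Z]
s=least_squares(res,[0,400,400,0,300,300,0]);print(s.x.round(2),abs(s.fun).max())
a0,L1,L2,e,h,d,f=s.x
for q2,q3 in((-.063,1.69),(.138,1.483),(.15,1.437)):
  t=q2+q3
  E=np.array([a0+L1*np.sin(q2),h+L1*np.cos(q2)]);W=E+[L2*np.sin(t)+e*np.cos(t),L2*np.cos(t)-e*np.sin(t)];print(E.round(),W.round())
```

```text
56 0.0003863730962923029 0.00018874126660683999
[2.0000e-02 4.7779e+02 4.9950e+02 7.0900e+01 1.6081e+02 3.0850e+02
 0.0000e+00] 0.0064255352548912015
[-30. 638.] [465. 539.]
[ 66. 634.] [561. 538.]
[ 71. 633.] [570. 554.]
```

Run:
```python
from kin import *
P=r.current_tool_pos()
u=P[:2]/np.linalg.norm(P[:2])
r.move_l([*P[:2],380],rate=250)
r.move_l([*(u*350),420],rate=250)
r.goto([340,60,420],Rdown(np.pi/2-.029))
print(r.current_time_s(),r.current_tool_pos(),r.current_joint_pos(),r.current_wrist_force())
for n in ("side","top"): cv2.imwrite(f"pics/{n}2.png",r.read_camera(n)["image"])
```

```text
4.75 [340.05497812  60.49570503 419.95369482] [-4.83177678e-02 -3.28863590e-01  1.52775836e+00  1.71918431e-04
  1.94291562e+00 -1.59056037e+00] [0.22284177 0.76066556 0.5250941 ]
```

View pics/side2.png

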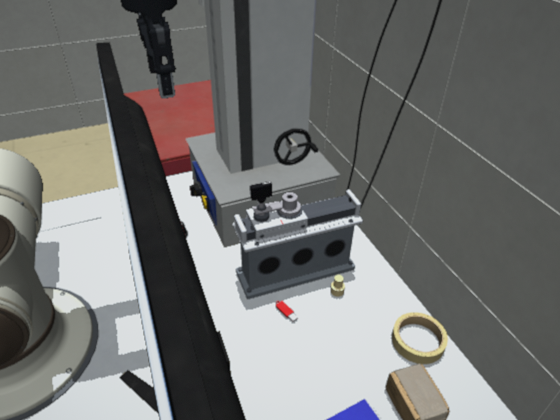

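View pics/top2.png

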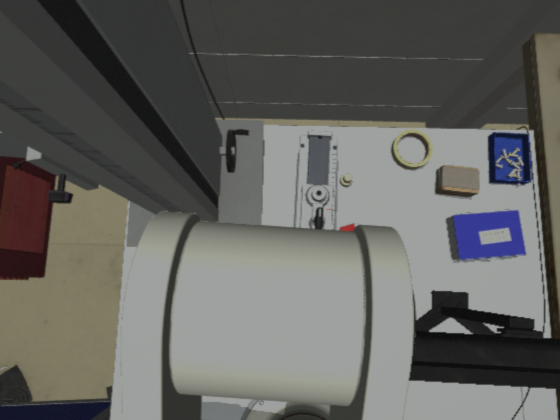

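Run:
```python
from kin import *
T=r.read_camera("top")
for u in (130,165,195,360,385,412): print(u,[atz(T,u,300,z).round()[:2] for z in (600,640,680)])
q=r.current_joint_pos();t=q[1]+q[2]
E=np.array([477.8*np.sin(q[1]),160.8+477.8*np.cos(q[1])]);print(E,E+[499.5*np.sin(t)+70.9*np.cos(t),499.5*np.cos(t)-70.9*np.sin(t)])
cv2.imwrite("pics/t3.png",cv2.convertScaleAbs(cv2.resize(T["image"][190:420,120:430],None,fx=2.5,fy=2.5),alpha=1.0))
```

```text
130 [array([335., 192.]), array([337., 178.]), array([340., 164.])]
165 [array([336., 160.]), array([338., 149.]), array([340., 138.])]
195 [array([337., 132.]), array([339., 124.]), array([341., 116.])]
360 [array([340., -20.]), array([342., -13.]), array([343.,  -5.])]
385 [array([340., -43.]), array([342., -33.]), array([344., -23.])]
412 [array([341., -68.]), array([342., -56.]), array([344., -43.])]
[-154.48308011  612.93694603] [336.6065768  728.51379872]
```

View pics/t3.png

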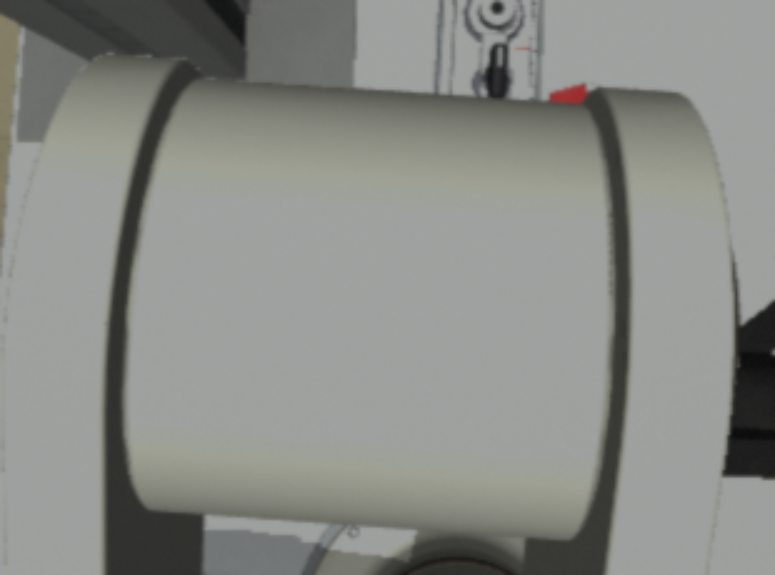

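Run:
```python
from kin import *
r.set_gripper(50,20)
r.move_l([471,-15.9,400],rate=150)
print(r.current_tool_pos(),r.current_joint_pos())
r.move_l([471,-15.9,300],rate=150)
print(r.current_time_s(),r.current_tool_pos(),r.current_tau(),r.current_wrist_force())
for n in ("side","top"): cv2.imwrite(f"pics/{n}4.png",r.read_camera(n)["image"])
```

```text
[470.60864423 -15.6211656  400.38986492] [-1.97044398e-01 -7.33828125e-02  1.36082614e+00  4.38959579e-05
  1.85354144e+00 -1.73911852e+00]
7.325 [471.17330792 -15.85644797 301.04398944] [ 1.19623292e-02 -4.88889384e+01 -5.60834599e+01  4.89260256e-04
 -8.60788208e-02  7.09636206e-04] [0.22930506 0.38825751 1.39845215]
```

View pics/side4.png

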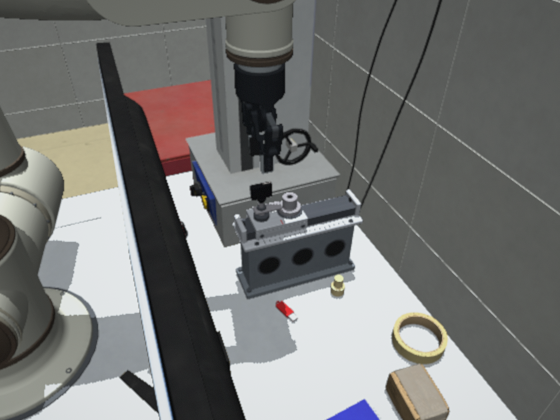

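View pics/top4.png

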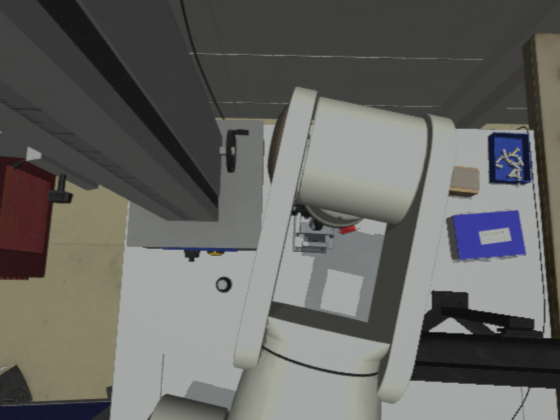

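Run:
```python
from kin import *
r.move_l([471,-15.9,266],rate=100)
print(r.current_time_s(),r.current_tool_pos(),r.current_tau(),r.current_wrist_force(),r.current_grip_width())
S=r.read_camera("side");T=r.read_camera("top")
crop(S,190,120,160,120,5,"pics/s5.png")
crop(S,0,0,200,150,4,"pics/s5b.png")
crop(T,270,170,100,100,6,"pics/t5.png")
```

```text
7.9167 [471.04663067 -15.89826838 266.3407638 ] [-2.72790209e-02 -4.89946675e+01 -5.55501008e+01 -7.22693258e-04
 -1.41369319e-01 -5.33768434e-05] [0.17412785 0.34538562 0.65297804] 49.743324067238746
```

View pics/s5.png

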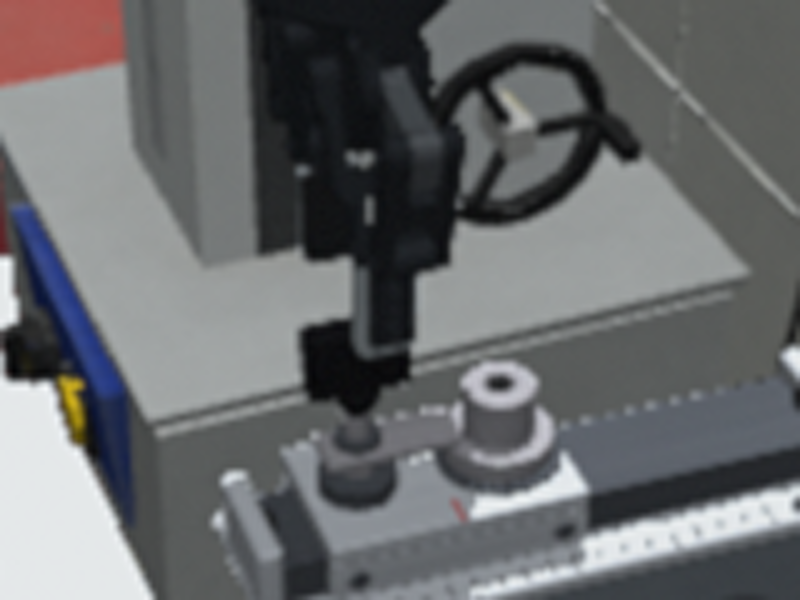

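View pics/s5b.png

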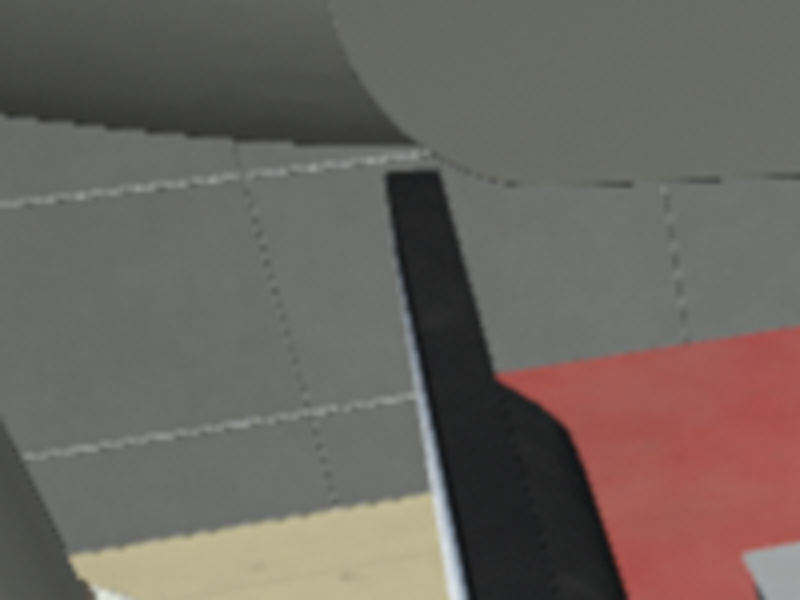

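View pics/t5.png

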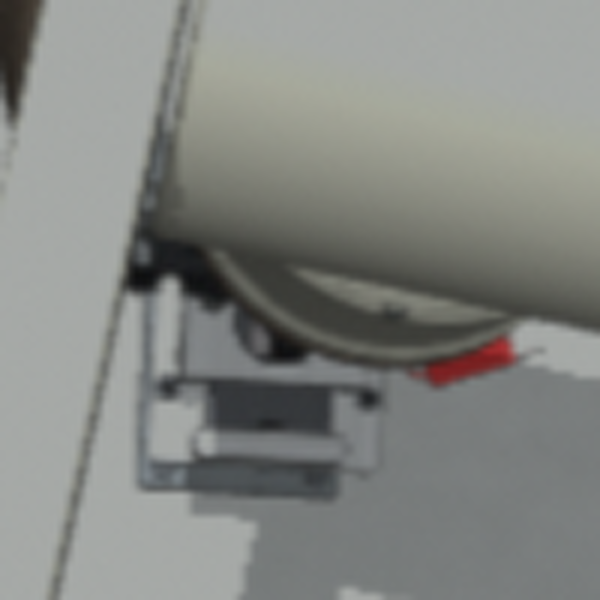

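Run:
```python
from kin import *
S=r.read_camera("side");T=r.read_camera("top")
for u in ((105,37),(112,40),(120,44),(127,46),(160,45),(190,45)):
  c,d=ray(S,*u);print(u,[(c+d*((y-c[1])/d[1])).round() for y in (-30,-60,-90)])
for u in ((383,385),(407,395),(410,330),(425,250)): print(u,[atz(T,*u,z).round() for z in(560,620,680)])
for q in (r.current_joint_pos(),r.solve_ik([471,-15.9,230],r.current_tool_rot())):
  t=q[1]+q[2];E=np.array([477.8*np.sin(q[1]),160.8+477.8*np.cos(q[1])]);print(q.round(3),t,E,E+[499.5*np.sin(t)+70.9*np.cos(t),499.5*np.cos(t)-70.9*np.sin(t)])
```

```text
(105, 37) [array([270., -30., 529.]), array([269., -60., 539.]), array([267., -90., 549.])]
(112, 40) [array([277., -30., 524.]), array([276., -60., 535.]), array([274., -90., 545.])]
(120, 44) [array([286., -30., 518.]), array([284., -60., 529.]), array([281., -90., 539.])]
(127, 46) [array([293., -30., 515.]), array([291., -60., 526.]), array([288., -90., 536.])]
(160, 45) [array([334., -30., 511.]), array([329., -60., 522.]), array([324., -90., 533.])]
(190, 45) [array([372., -30., 506.]), array([365., -60., 517.]), array([359., -90., 528.])]
(383, 385) [array([257., -49., 560.]), array([271., -35., 620.]), array([284., -21., 680.])]
(407, 395) [array([248., -73., 560.]), array([263., -55., 620.]), array([278., -38., 680.])]
(410, 330) [array([310., -78., 560.]), array([316., -59., 620.]), array([323., -41., 680.])]
(425, 250) [array([390., -96., 560.]), array([386., -75., 620.]), array([381., -54., 680.])]
[-0.197 -0.075  1.628 -0.     1.587 -1.739] 1.5532476458670597 [-35.767487  637.2593654] [464.89974053 575.13539839]
[-0.197 -0.063  1.69  -0.     1.513 -1.739] 1.6276293730218319 [-29.98463232 637.65821984] [464.68159937 538.49986553]
```

Run:
```python
from kin import *
from scipy.spatial.transform import Rotation as Ro
S=r.read_camera("side");T=r.read_camera("top")
print("col corner",tri(S,(230,172),T,(217,219)))
print("base corner",tri(S,(222,200),T,(263,250)))
R0=Rdown(np.pi/2-.029)
for ax,ay in((0,0),(.1,.15),(.15,.15),(.1,.2)):
  Rt=Ro.from_rotvec([-ay,ax,0]).as_matrix()
  for th in(0,1.5):
   for x in (0,80):
    R=Rt@Ro.from_euler('z',-th).as_matrix()@R0
    q=r.solve_ik([471+x,-15.9-.029*x,229],R);print(ax,ay,th,x,(-R[:,2]*308.5+[471+x,-16,229]).round(),None if q is None else q.round(3))
```

```text
col corner (array([477.64196505, 186.9964907 , 138.66076094]), np.float64(1.0776823960626936))
base corner (array([421.86897003,  88.29044633, 147.94139602]), np.float64(12.720162687607484))
0 0 0 0 [471. -16. 538.] [-0.197 -0.062  1.691 -0.     1.512 -1.739]
0 0 0 80 [551. -16. 538.] [-0.173  0.107  1.519 -0.     1.516 -1.715]
0 0 1.5 0 [471. -16. 538.] [-0.197 -0.062  1.691 -0.     1.512 -0.239]
0 0 1.5 80 [551. -16. 538.] [-0.173  0.107  1.519 -0.     1.516 -0.215]
0.1 0.15 0 0 [502.  30. 533.] [-0.093  0.007  1.634 -0.158  1.586 -1.631]
0.1 0.15 0 80 [582.  30. 533.] [-0.085  0.174  1.454 -0.158  1.602 -1.624]
0.1 0.15 1.5 0 [502.  30. 533.] [-0.093  0.007  1.634 -0.158  1.586 -0.131]
0.1 0.15 1.5 80 [582.  30. 533.] [-0.085  0.174  1.454 -0.158  1.602 -0.124]
0.15 0.15 0 0 [517.  30. 531.] [-0.091  0.04   1.605 -0.163  1.633 -1.632]
0.15 0.15 0 80 [597.  30. 531.] [-0.082  0.206  1.419 -0.162  1.654 -1.627]
0.15 0.15 1.5 0 [517.  30. 531.] [-0.091  0.04   1.605 -0.163  1.633 -0.132]
0.15 0.15 1.5 80 [597.  30. 531.] [-0.082  0.206  1.419 -0.162  1.654 -0.127]
0.1 0.2 0 0 [502.  45. 530.] [-0.063  0.011  1.636 -0.206  1.583 -1.598]
0.1 0.2 0 80 [582.  45. 530.] [-0.058  0.176  1.456 -0.205  1.598 -1.597]
0.1 0.2 1.5 0 [502.  45. 530.] [-0.063  0.011  1.636 -0.206  1.583 -0.098]
0.1 0.2 1.5 80 [582.  45. 530.] [-0.058  0.176  1.456 -0.205  1.598 -0.097]
```

Run:
```python
from kin import *
from scipy.spatial.transform import Rotation as Ro
S=r.read_camera("side");T=r.read_camera("top")
f=lambda x,y,l,t:((x+.5)/4-.5+l,(y+.5)/4-.5+t)
for x,y in((121,102),(208,96)): print("S top",atz(S,*f(x,y,220,160),246))
for x,y in((119,160),(207,150)): print("S bot",atz(S,*f(x,y,220,160),216))
for x,y in((190,370),(212,370),(175,458),(207,458)): print("T",[atz(T,*f(x,y,270,115),z).round(1) for z in(216,246)])
R=Ro.from_rotvec([-.15,.1,0]).as_matrix()@Rdown(np.pi/2-.029)
# back up, tilt, and look
r.move_l([471,-15.9,275],rate=100)
r.move_l([471,-15.9,275],rate=60,rotation=R)
print(r.current_time_s(),r.current_tool_pos(),r.current_tool_rot().round(3).tolist())
S=r.read_camera("side");T=r.read_camera("top")
crop(S,0,0,200,150,4,"pics/s6.png");cv2.imwrite("pics/t6.png",T["image"]);
```

```text
S top [453.6863207  -11.84892662 246.        ]
S top [490.21965394 -21.67587982 246.        ]
S bot [451.35450081 -13.46595531 216.        ]
S bot [490.075251   -21.18819073 216.        ]
T [array([494. , -13.3, 216. ]), array([488.6, -10.7, 246. ])]
T [array([494.2, -23.7, 216. ]), array([488.9, -20.7, 246. ])]
T [array([451.9,  -6.5, 216. ]), array([448.2,  -4.2, 246. ])]
T [array([452.3, -21.5, 216. ]), array([448.6, -18.6, 246. ])]
8.9 [471.29628005 -14.97916649 274.32981728] [[-0.995, 0.019, -0.099], [0.034, 0.988, -0.148], [0.095, -0.15, -0.984]]
```

View pics/s6.png

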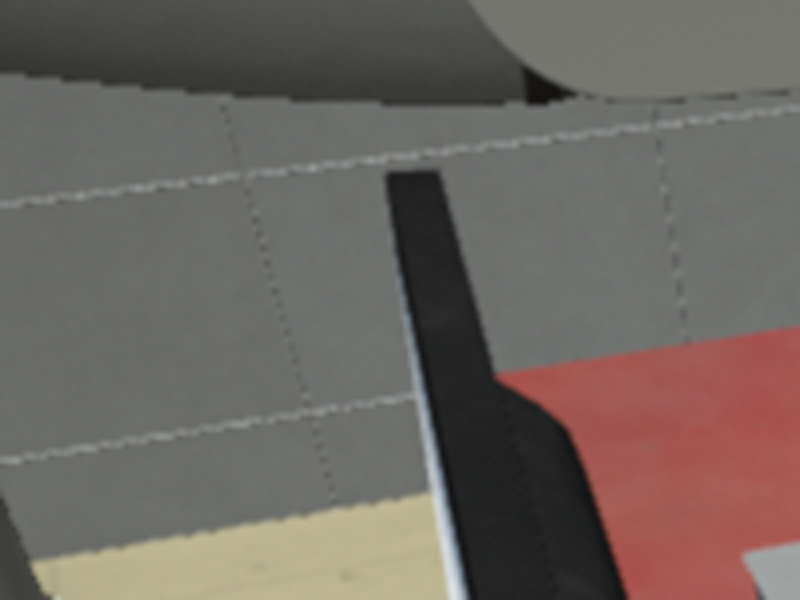

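View pics/t6.png

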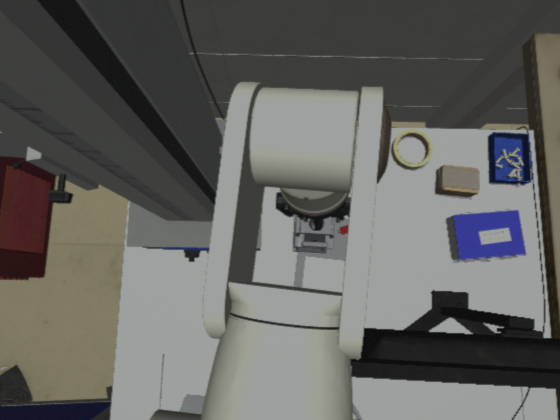

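Both the fork and the forearm tube now sit clear of the monitor end. In s6 the tube edge is about 17 px above the monitor, and the fork starts beyond it. Next I'll descend and pinch gently.

Run:
```python
from kin import *
print(r.move_l([470.5,-16,250],rate=80,contact_N=10))
print(r.move_l([470.5,-16,232],rate=40,contact_N=10))
print(r.current_tool_pos(),r.current_wrist_force(),r.current_tau().round(2))
r.set_gripper(22,20);print(r.current_wrist_force(),r.current_grip_width())
r.set_gripper(0,20);print(r.current_wrist_force(),r.current_ft_torque(),r.current_grip_width(),r.current_tool_pos(),r.current_time_s())
S=r.read_camera("side");T=r.read_camera("top")
crop(S,0,0,200,150,3,"pics/s7.png");crop(S,190,120,160,120,5,"pics/s7b.png")
```

```text
False
False
[470.50373851 -16.00176274 232.01228086] [-0.79693451 -0.27742516 -0.03547434] [-1.000e-02 -5.592e+01 -5.537e+01 -1.080e+00  5.400e-01  1.000e-02]
[-0.0120435   0.80606123  3.00965413] 21.470189908295676
[ 1.28013732 10.99481869  2.93278179] [ 2.20994252 -0.19707308 -0.29255277] 15.30591524093874 [470.66086843 -14.98372041 232.08756474] 10.6667
```

View pics/s7.png

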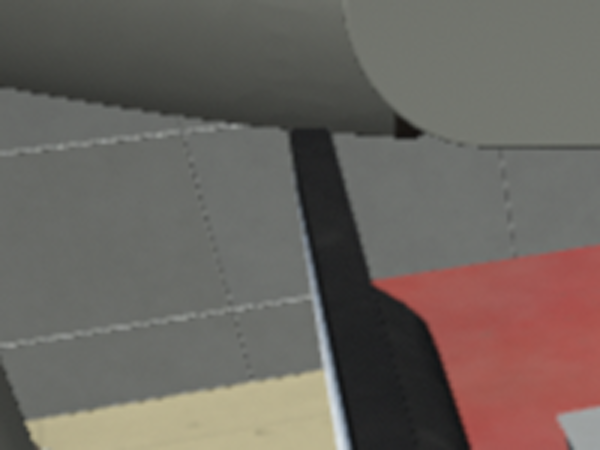

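View pics/s7b.png

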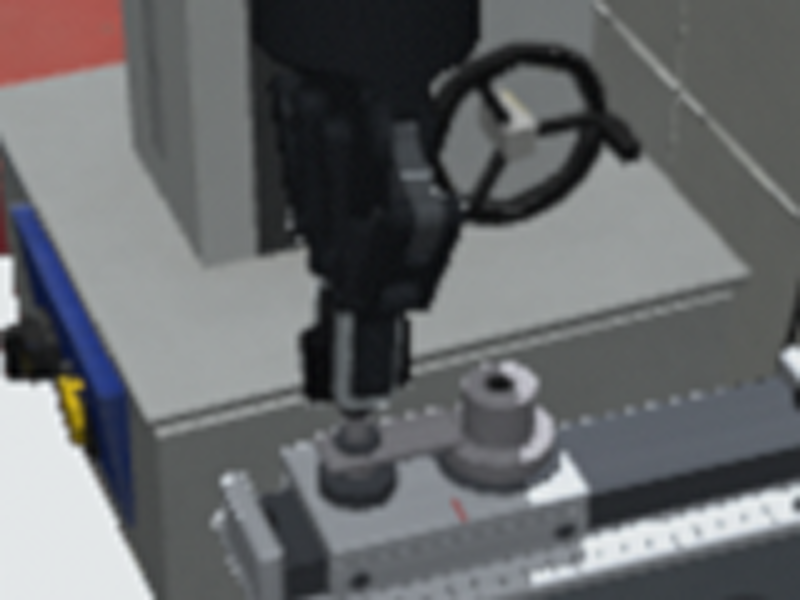

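Run:
```python
from kin import *
pr=lambda s:print(s,r.current_tool_pos().round(2),r.current_wrist_force().round(2),r.current_ft_torque().round(2),round(r.current_grip_width(),2),r.current_time_s())
r.move_l([470.5,-15,232],rate=10);pr('y')
r.set_gripper(0,50);pr('grip')
for z in (230,228,226.5,225.5,225):
    c=r.move_l([470.5,-15,z],rate=8,contact_N=25);pr((z,c))
    if c: break
```

```text
y [470.61 -14.58 232.13] [1.53 6.77 2.91] [ 1.37 -0.22 -0.14] 15.05 11.0167
grip [470.64 -14.42 232.09] [1.83 6.7  4.07] [ 2.14 -0.3  -0.3 ] 13.85 11.2333
(230, False) [470.65 -14.43 230.16] [0.77 6.03 4.7 ] [ 2.12 -0.23 -0.25] 13.62 11.6333
(228, False) [470.66 -14.42 228.3 ] [0.17 7.35 6.96] [ 2.21 -0.06 -0.29] 13.91 12.0333
(226.5, False) [470.68 -14.43 226.94] [0.11 7.65 7.28] [ 2.14 -0.   -0.32] 13.86 12.3667
(225.5, False) [470.81 -14.45 226.76] [-1.93  8.15 16.87] [ 2.07  0.51 -0.31] 13.83 12.6417
(225, False) [470.88 -14.47 226.66] [-3.16  8.79 22.48] [ 2.09  0.75 -0.34] 13.82 12.8917
```

Run:
```python
from kin import *
from scipy.spatial.transform import Rotation as Ro
pr=lambda s:print(s,r.current_tool_pos().round(2),r.current_wrist_force().round(2),r.current_ft_torque().round(2),round(r.current_grip_width(),2),round(r.current_time_s(),2))
Rt=Ro.from_rotvec([-.15,.1,0]).as_matrix();R0=Rdown(np.pi/2-.029)
for th in np.arange(.12,.97,.12):
    r.move_l([470.6,-14.5,225.5],rate=10,rotation=Rt@Ro.from_euler('z',-th).as_matrix()@R0);pr(round(th,2))
    f=r.current_wrist_force()
    if np.linalg.norm(f)>45 or abs(r.current_ft_torque()[2])>1.5: print('stop');break
```

```text
0.12 [470.76 -14.08 226.74] [-2.32  6.41 18.23] [ 2.06  1.01 -0.22] 13.95 13.16
0.24 [470.71 -13.91 226.77] [-3.39  6.64 18.74] [ 2.58  1.22 -0.23] 13.76 13.43
0.36 [471.02 -13.86 226.87] [-2.39  9.62 18.93] [ 2.46  0.27 -0.2 ] 13.74 13.69
0.48 [471.02 -13.67 226.87] [-1.07 11.34 19.51] [ 2.92  0.37 -0.24] 13.73 13.96
0.6 [471.36 -14.12 226.8 ] [ 0.99  6.78 14.64] [ 2.03 -0.7  -0.11] 13.64 14.22
0.72 [471.27 -14.07 226.77] [ 0.59  5.84 15.79] [ 2.23 -0.54 -0.19] 13.53 14.49
0.84 [471.21 -14.03 226.73] [ 0.52  7.42 14.54] [ 2.24 -0.44 -0.12] 13.65 14.76
0.96 [471.46 -14.37 226.76] [ 2.43  3.93 13.31] [ 1.36 -1.02 -0.06] 13.7 15.03
```

Run:
```python
from kin import *
from scipy.spatial.transform import Rotation as Ro
pr=lambda s:print(s,r.current_tool_pos().round(2),r.current_wrist_force().round(2),r.current_ft_torque().round(2),round(r.current_grip_width(),2),round(r.current_time_s(),2))
Rt=Ro.from_rotvec([-.15,.1,0]).as_matrix();R0=Rdown(np.pi/2-.029)
for th in [1.08,1.2,1.3,1.38,1.44,1.48]:
    r.move_l([470.9,-14.5,225.5],rate=10,rotation=Rt@Ro.from_euler('z',-th).as_matrix()@R0);pr(round(th,2))
    f=r.current_wrist_force()
    if np.linalg.norm(f)>45 or abs(r.current_ft_torque()[2])>1.: print('stop');break
S=r.read_camera("side");T=r.read_camera("top")
crop(S,190,120,160,120,5,"pics/s8.png");crop(T,260,160,100,100,6,"pics/t8.png")
```

```text
1.08 [471.5  -14.35 226.69] [ 0.11  4.3  14.28] [ 1.35 -0.57 -0.18] 13.65 15.29
1.2 [471.56 -14.46 226.71] [ 0.28  3.12 13.87] [ 1.05 -0.79 -0.12] 13.11 15.56
1.3 [471.58 -14.61 226.69] [-0.23  2.58 12.62] [ 0.66 -0.93 -0.09] 12.86 15.81
1.38 [471.54 -14.56 226.68] [-0.28  1.62 12.79] [ 0.78 -0.8  -0.07] 13.1 16.06
1.44 [471.52 -14.67 226.64] [-0.66  2.23 13.48] [ 0.45 -0.89 -0.02] 12.68 16.31
1.48 [471.52 -14.66 226.66] [-0.47  1.95 12.34] [ 0.49 -0.84 -0.05] 12.5 16.56
```

View pics/s8.png

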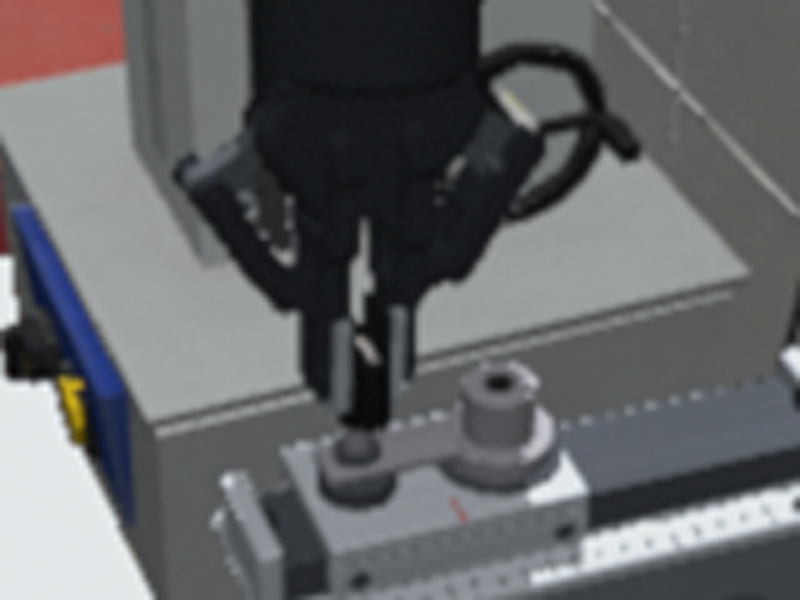

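View pics/t8.png

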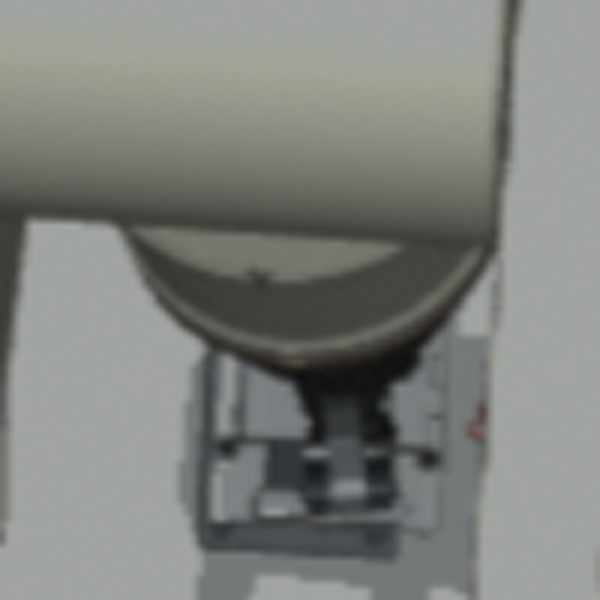

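Run:
```python
from kin import *
pr=lambda s:print(s,r.current_tool_pos().round(2),r.current_wrist_force().round(2),r.current_ft_torque().round(2),round(r.current_grip_width(),2),round(r.current_time_s(),2))
for z in (226.5,227.5,228.2,228.8,229.3,229.8,230.3):
    r.move_l([471.4,-14.7,z],rate=10);pr(z)
    if r.current_wrist_force()[2]<-6: break
```

```text
226.5 [471.65 -14.71 227.12] [-2.41  2.76  7.77] [ 0.79 -0.71 -0.13] 12.58 16.93
227.5 [471.63 -14.7  228.04] [-1.58  1.71  6.38] [ 0.75 -0.74 -0.19] 12.61 17.18
228.2 [471.58 -14.72 228.52] [-2.31  3.    5.57] [ 0.77 -0.79 -0.09] 12.67 17.43
228.8 [471.55 -14.72 228.87] [0.32 0.73 2.87] [ 0.75 -1.14 -0.12] 12.58 17.68
229.3 [471.46 -14.69 229.12] [ 0.75  2.   -0.83] [ 0.83 -1.43 -0.  ] 12.68 17.93
229.8 [471.36 -14.68 229.44] [ 1.96  2.02 -5.98] [ 0.82 -1.68  0.  ] 12.86 18.18
230.3 [471.29 -14.68 229.8 ] [  3.52   0.59 -14.11] [ 0.97 -1.91  0.03] 12.59 18.43
```

Latched: when I lift, the knob holds at about 229 mm instead of following the tool up. Now for the slide: first a plain run short of the earliest possible notch position, logging the push force.

```bash
cat > slide.py <<'E'
from kin import *
d=np.array([np.cos(-.029),np.sin(-.029),0]);P0=np.array([471.4,-14.7,229.1])
def step(s,rate=8):
    c=r.move_l(P0+d*s,rate=rate)
    p=r.current_tool_pos();f=r.current_wrist_force()
    return (p-P0)@d,-(f@d),f,p
E
python3 - <<'E'
from slide import *
r.move_l(P0,rate=10)
for s in (1,2,3,4,6,8,11,14,17,20,22,24,26):
    a,push,f,p=step(s,12);print(s,round(a,2),round(push,2),f.round(1),round(p[2],2),round(p[1],2),round(r.current_grip_width(),2),round(r.current_time_s(),2))
    if push>14: break
E
```

```text
1 0.73 5.51 [-5.4  2.3 -3.1] 229.25 -14.7 12.63 18.94
2 1.81 4.92 [-4.9  1.2 -2. ] 229.21 -14.76 12.56 19.19
3 2.9 4.53 [-4.5  1.9 -1.2] 229.2 -14.8 12.67 19.44
4 3.97 4.63 [-4.6  2.  -1.5] 229.19 -14.83 12.54 19.69
6 6.09 2.98 [-2.9  2.5 -1.7] 229.18 -14.91 12.76 20.01
8 7.98 4.21 [-4.2  1.6 -0.5] 229.13 -14.97 12.9 20.32
11 10.95 5.52 [-5.5  1.3 -0.9] 229.13 -15.06 12.69 20.73
14 14.04 3.56 [-3.5  0.7 -0.9] 229.13 -15.15 12.38 21.12
17 16.99 4.89 [-4.9  1.1 -0.6] 229.13 -15.26 12.73 21.52
20 19.94 4.16 [-4.2  0.1 -0.4] 229.11 -15.33 12.49 21.93
22 22.02 5.04 [-5.   0.1 -0.8] 229.12 -15.42 12.98 22.24
24 24.09 2.44 [-2.5 -0.8 -0.8] 229.1 -15.47 12.99 22.56
26 26.0 5.19 [-5.2 -0.3 -0.7] 229.1 -15.53 13.06 22.88
```

Run:
```python
from slide import *
s=26;h=[];low=0
while s<82:
    s+=0.6;a,push,f,p=step(s,6);h.append((round(s,1),round(a,2),round(push,1)))
    low=low+1 if push<2.0 else 0
    if low>=2 or push<0 or push>8: break
print(h[-45:],len(h),r.current_time_s())
```

```text
[(38.6, np.float64(38.55), np.float64(4.4)), (39.2, np.float64(39.09), np.float64(6.7)), (39.8, np.float64(39.74), np.float64(4.5)), (40.4, np.float64(40.37), np.float64(5.2)), (41.0, np.float64(40.87), np.float64(4.9)), (41.6, np.float64(41.51), np.float64(5.8)), (42.2, np.float64(42.19), np.float64(4.5)), (42.8, np.float64(42.66), np.float64(6.6)), (43.4, np.float64(43.32), np.float64(5.9)), (44.0, np.float64(43.98), np.float64(4.1)), (44.6, np.float64(44.47), np.float64(6.1)), (45.2, np.float64(45.13), np.float64(6.3)), (45.8, np.float64(45.8), np.float64(4.4)), (46.4, np.float64(46.26), np.float64(6.3)), (47.0, np.float64(46.92), np.float64(5.9)), (47.6, np.float64(47.58), np.float64(5.5)), (48.2, np.float64(48.06), np.float64(5.5)), (48.8, np.float64(48.72), np.float64(6.0)), (49.4, np.float64(49.36), np.float64(5.4)), (50.0, np.float64(49.87), np.float64(6.8)), (50.6, np.float64(50.53), np.float64(5.9)), (51.2, np.float64(51.17), np.float64(5.5)), (51.8, np.float64(51.66), np.float64(7.0)), (52.4, np.float64(52.3), np.float64(5.6)), (53.0, np.float64(52.97), np.float64(5.1)), (
[... 184 characters left out ...]
loat64(55.91), np.float64(4.8)), (56.6, np.float64(56.58), np.float64(5.3)), (57.2, np.float64(57.22), np.float64(4.4)), (57.8, np.float64(57.7), np.float64(6.4)), (58.4, np.float64(58.35), np.float64(5.8)), (59.0, np.float64(59.0), np.float64(4.5)), (59.6, np.float64(59.49), np.float64(6.1)), (60.2, np.float64(60.14), np.float64(5.7)), (60.8, np.float64(60.81), np.float64(5.6)), (61.4, np.float64(61.32), np.float64(4.9)), (62.0, np.float64(61.99), np.float64(4.7)), (62.6, np.float64(62.73), np.float64(3.8)), (63.2, np.float64(63.26), np.float64(4.1)), (63.8, np.float64(63.98), np.float64(2.3)), (64.4, np.float64(64.63), np.float64(1.0)), (65.0, np.float64(65.11), np.float64(1.4))] 65 39.125
```

Run:
```python
from slide import *
s=65.0
while s<69:
    s+=0.3;a,push,f,p=step(s,4);print(round(s,1),round(a,2),round(push,1),round(r.current_time_s(),2))
    if push>4.2: break
```

```text
65.3 65.44 2.1 39.38
65.6 65.77 0.8 39.62
65.9 66.07 -0.1 39.88
66.2 66.34 1.5 40.12
66.5 66.54 2.7 40.38
66.8 66.76 2.7 40.62
67.1 66.92 4.4 40.88
```

Run:
```python
from slide import *
a,push,f,p=step(67.3,4);print(a,push)
a,push,f,p=step(67.0,4);print(a,push)
r.wait(0.5);f=r.current_wrist_force();print(f.round(2),((r.current_tool_pos()-P0)@d).round(2),r.current_grip_width(),r.current_joint_vel().round(4),r.current_time_s())
S=r.read_camera("side");T=r.read_camera("top")
crop(S,200,120,180,140,4,"pics/s9.png");cv2.imwrite("pics/t9.png",T["image"]);cv2.imwrite("pics/s9f.png",S["image"])
for n in("loupe","usb_stick","brass_blank"):
  print(n,[ [(round(q["p"],2),q["box"]) for q in r.trace(n,p)[:1]] for p in(S,T)])
```

```text
67.05318928659035 5.815448366151491
66.91891752299621 3.219487333093162
[-4.14 -5.07 -1.24] 66.92 12.20020443944728 [ 0.0004  0.0007 -0.0002 -0.0002 -0.0016 -0.0007] 41.875
loupe [[(0.63, [180.8, 221.9, 188.5, 239.0])], [(0.63, [215.3, 277.9, 227.0, 294.8])]]
usb_stick [[(0.65, [277.0, 300.7, 298.5, 320.4])], []]
brass_blank [[(0.51, [326.5, 275.0, 344.5, 297.8])], []]
```

View pics/s9.png

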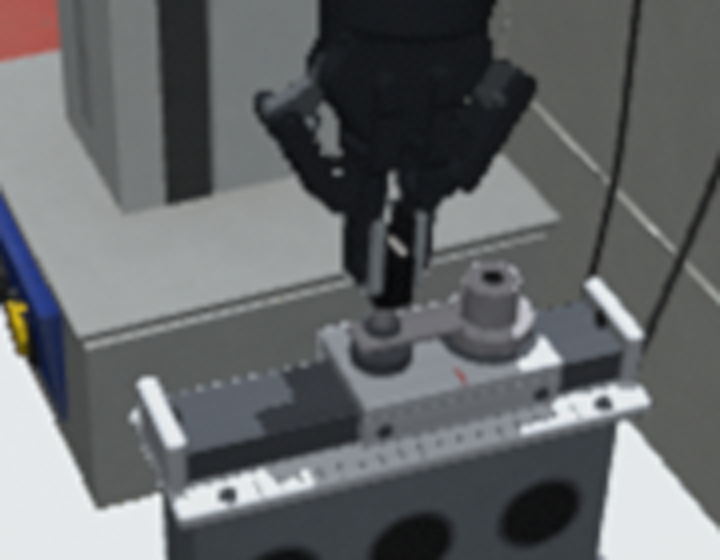

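View pics/t9.png

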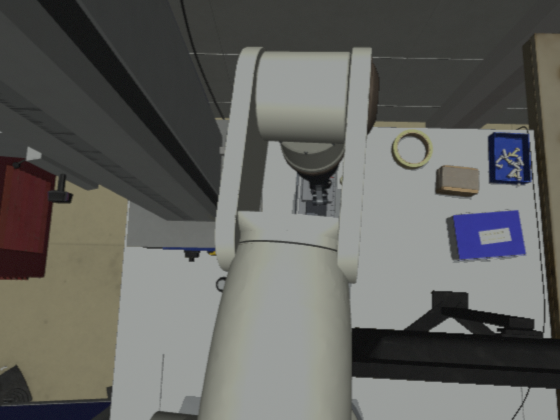

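Run:
```python
from slide import *
for s in (67.3,67.5,67.7,67.9):
    a,push,f,p=step(s,4);print(s,round(a,2),round(push,2))
    if push>8.3: break
for s in (67.3,67.1):
    a,push,f,p=step(s,4);print(s,round(a,2),round(push,2))
r.wait(0.5);print(((r.current_tool_pos()-P0)@d).round(2),r.current_wrist_force().round(2),r.current_tool_pos().round(2),r.current_grip_width(),r.current_time_s())
```

```text
67.3 67.07 4.85
67.5 67.19 5.5
67.7 67.28 7.45
67.9 67.43 9.3
67.3 67.18 2.72
67.1 67.05 3.95
67.06 [-2.78 -5.59 -1.61] [538.43 -16.76 229.14] 12.464010648056389 44.325
```

```bash
python3 -c "
from station import r
r.close_job();print(r.current_time_s())"
```

```text
the job is handed in; nothing more can be done
the job is handed in; nothing more can be done
```

The knob is latched down and the carriage is held still in the notch with the gripper still on the knob. I handed the job in at about 44 s; it reports no verdict.

**Reaching in:** I tilted the tool about 0.18 rad so the forearm fork cleared the monitor, then pinched the wing.

**Locking:** I pushed the knob to its bottom stop and turned it about 1.48 rad clockwise. When I lifted afterwards, the knob resisted with 14 N and stayed about 2.3 mm above its bottom stop, so it is latched.

**Sliding to the notch:**
- The push was about 5.5 N on plain rail and fell to about 0 N at 66.1 mm from the start.
- It was back to the plain level at about 67.1 mm and rose steeply to 9.3 N at 67.4 mm.
- I eased back and stopped at 67.06 mm, well short of the far stop.

**Last checks:**
- **Arm:** it was still, with about 3 N along the rail and 5.6 N sideways on the tool. The grip was 12.5 mm wide.
- **Bystanders:** in the side view the loupe, USB stick and brass blank are where they were at the start. From above, the detector found only the loupe, because the arm hides the stick and probably the blank too.
- **Ball position:** I judged it only from the push force, since the notch can't be seen.

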